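# Fetch two cassettes from behind a sprung flap, held open by a weight

## Task

The dispenser's flap springs shut by itself, so stand the white jar on the red press pad to hold it open. Take the blue cassette out and set it squarely in the pocket of the aluminium cradle, then the orange cassette squarely on top of it. Last, stand the jar back upright in the middle of its pink coaster so that the flap shuts; do not push the mug or the stapler about.

Things in the scene. Friction and masses are not known exactly. Their poses are not given: they have to be found in the camera images.
- dispenser: white open-topped cassette dispenser, fixed, 112 mm deep (x) by 248 mm wide (y), walls 4 mm, front wall 40 mm and back wall 66 mm high, inner floor at 8 mm; origin on the desk under its centre, its -x axis points out of the front towards the press pad. The two cassettes lie side by side inside, about 60 mm either side of the centre
- flap (a joint): grey flap that covers the whole dispenser, 248 mm wide and 119 mm long, hinged along the top of the back wall; 0 = shut, 2.1 rad = fully open (leaning 17 degrees back past upright, its edge about 180 mm above the desk and 90 mm behind the dispenser's centre). It is linked to the press pad and both are sprung: it opens only while the pad is down and shuts by itself when the pad is freed
- pad (a joint): red square press pad, 84 mm by 84 mm by 6 mm, that stays level and sinks straight down; 0 = up, 0.028 m = fully down (flap fully open). It takes less than 3.5 N to push it fully down; the weight of the jar alone does so
- pad_top (a point): centre of the top face of the red press pad, 126 mm in front of the dispenser's centre; 42 mm above the desk when up, 14 mm when down
- jar: white round jar with a white cap, heavy (about 0.45 kg), 51 mm across, 97 mm high, standing on a pink coaster; origin at the centre of its underside, z up
- coaster: pink round coaster, 91 mm across, 5 mm thick, fixed to the desk; origin at the centre of its underside
- cassette_blue: blue cassette, a block 90 mm long (its x) by 48 mm wide (its y) by 30 mm high with two black reels on top, about 0.12 kg, lying flat in the dispenser; origin at the centre of its underside
- cassette_orange: orange cassette, same size and make as the blue one: 90 x 48 x 30 mm; origin at the centre of its underside
- cradle: aluminium cradle, fixed, 110 mm long (its x) by 66 mm wide (its y): four L-shaped corner posts round a pocket 98 mm long by 56 mm wide (4 mm play on each side of a cassette) whose floor is 8 mm above the desk. The posts are upright to 44 mm above the desk, with lips above that which flare outward by about 6 mm, up to 58 mm. The middle 72 mm of the long sides is open for fingers, and the base there is only 44 mm wide; origin on the desk under its centre
- cradle_seat (a point): centre of the cradle's pocket floor, 8 mm above the desk
- mug: white mug with a handle, 80 x 111 x 92 mm, a bystander; origin at the centre of its underside
- stapler: pink stapler, 34 x 124 x 42 mm, a bystander; origin at the centre of its underside

How it is judged:
By the outcome, as a careful person would: the job done as asked, in the order asked, and still so for the second after the job is handed in, with the robot touching nothing.
It also fails if it takes over 72 s, if anything falls off the work surface, if the arm or the gripper's body presses on something with over 40 N, if the wrist force passes 120 N, or if a joint passes its speed limit or range.

## Robot

A 7-joint arm with a two-finger parallel gripper is mounted at the origin on a cart in front of the work surface, level with it; the furniture and walls round the work are solid. World frame = base frame: x ahead of the robot, y to its left, z up, the work surface at z = 0. Lengths are in mm, angles in rad, forces in N, time in s.
With the tool pointing down it reaches from about 400 to 875 mm from the base axis. Payload 6.5 kg.
Tool frame: the origin (TCP) lies at the very end of the fingers, on their centre line; the grasp point (between the pads) lies 19 mm behind it; z points along the fingers, y is the line along which they close (so a half turn about z gives the same grasp; the last joint's range is limited). The gripper opens to 85 mm and grips with 20 to 120 N. Pads are 22 mm wide; open, the fingers measure 114 mm over their backs; the gripper's body (76 mm by 85 mm) begins 54 mm behind the grasp point. The pads swing forward as they close: fully open they stand 13 mm farther back than shut.
Start: joints at [-0.066, 0.536, -0.004, 1.538, 0.003, 1.067, -0.071], TCP at [649.992, 0, 231.29] pointing down, gripper open.
Joint ranges: [-2.7, 2.7], [-0.37, 2.16], [-1.27, 1.26], [0.24, 2.4], [-1.31, 4.45], [0.19, 1.91], [-2.76, 2.76]. Speed limits (rad/s): [2.39, 2.39, 3.14, 3.14, 3.14, 3.14, 3.14].

## Interface

Orientations are given as a unit quaternion [w, x, y, z].
In Python, from plant import ctrl, vision gives the robot as it stands.
- The arm moves only by the tool carry_out, never from a script. Its argument "moves" is a list of rows, each a list of 5 numbers: the closure in counts, from 0 (fully open) to 255 (shut), then the shift along the world's x, y, z in mm, then the turn about the world's z in degrees. A call has 1 to 10 rows; each row shifts and turns the commanded pose from where the row before left it; what a row does not reach is not made up. A row lasts 1/12 s, in which the tool goes at most 41.7 mm and 7.16 degrees, less where a joint would pass 70% of its speed; a pose out of reach is approached as far as the arm can. A call with a gripper value outside its range is refused whole. The fingers move at their own pace and stop on an object; "newtons" is the grip in N (left out, the last holds). Time passes only in rows, so rows that do not move let the fingers close. It gives the time, the measured TCP pose, the force, the opening and the grip force at its end, in the units of the state.
- ctrl.observe(): the state, without advancing time (a new reading comes with each control period).
- vision.capture(name): name is "scene" or "side" or "wrist"; returns a dict with "img" (420x560x3 uint8, blue, green, red), "fovy" (degrees; the focal length in pixels is half the picture's height over the tangent of half this angle, whatever the lens; pixels are square), "cx", "cy" (the principal point, pixels), "pose" (4x4, takes a point from camera to world coordinates). Camera axes: x right, y up, looking along -z (the intrinsics and any distortion apply to the point x, -y, -z); pixel columns grow to the right and rows downward; lengths in mm; the calibration is good to about 2 mm. A picture is of the moment at which its call begins. There is no depth.
- ctrl.finish_job(): hands the job in; it is judged then, once.
The state is a dict: "time_s": time; "joint_pos": joint angles; "qvel": joint speeds; "joint_efforts": joint torques, N m; "position": TCP position; "ee_rot": TCP orientation; "force": force on the tool from outside, world axes, zero at the start; "torque": the same for the moment, N m; "width": opening from 0.0 (shut) to 1.0 (fully open); "gripper_force": force on a finger pad.
Only numpy, scipy, OpenCV 4.12 (cv2) and the standard library are available. Lean on these libraries where they do the work, as an engineer would, in place of code of your own. Each camera call takes 0.05 s, during which the arm holds its last target. There are 200 camera calls.

## Working session

There is one attempt and no reset: what is moved stays moved. The work goes in short steps, Python scripts to look and compute and a tool call to move; the robot and the scene stay as the last step left them, time stands still between calls to the robot, and variables do not carry over. Pictures are saved under pics/ and viewed, at most 10 in all, crops included, and the job is handed in when it is done.

Besides the shell and the picture viewer there is one more tool, called after "Emit:" in YAML: its name, and indented under it one key for each argument. carry_out: Moves the arm, as the interface text tells. Its arguments: {"type":"object","properties":{"moves":{"type":"array","items":{"type":"array","items":{"type":"number"}}},"newtons":{"type":"number"}},"required":["moves"]}

```bash
mkdir -p pics; cat > h.py <<'E'
from plant import ctrl, vision
import numpy as np, cv2
def K(c):
    f=c["img"].shape[0]/2/np.tan(np.radians(c["fovy"])/2); return f,c["cx"],c["cy"]
def ray(c,u,v):
    f,cx,cy=K(c); P=np.array(c["pose"]); d=P[:3,:3]@np.array([(u-cx)/f,-(v-cy)/f,-1]); return P[:3,3],d
def onz(c,u,v,z):
    o,d=ray(c,u,v); return o+d*(z-o[2])/d[2]
def proj(c,p):
    f,cx,cy=K(c); P=np.array(c["pose"]); q=P[:3,:3].T@(np.array(p,float)-P[:3,3]); return cx+f*q[0]/-q[2], cy-f*q[1]/-q[2]
E
python3 - <<'E'
from h import *
import pickle
cs={n:vision.capture(n) for n in("scene","side","wrist")}
pickle.dump(cs,open("c0.pkl","wb"))
for n,c in cs.items(): print(n,[k for k in c],c["fovy"],c["cx"],c["cy"],np.round(c["pose"],3).tolist(), {k:c[k] for k in c if k not in("img","pose","fovy","cx","cy")})
for n in("scene","side"):
    cv2.imwrite(f"pics/{n}0.png",cv2.resize(cs[n]["img"],(800,600),interpolation=cv2.INTER_CUBIC))
print(ctrl.observe())
E
```

```text
scene ['img', 'fovy', 'cx', 'cy', 'pose'] 43.73427070454421 283.14609641636514 208.30801431303613 [[0.746, 0.379, -0.547, -442.827], [-0.666, 0.424, -0.614, -1052.923], [-0.001, 0.823, 0.568, 1066.23], [0.0, 0.0, 0.0, 1.0]] {}
side ['img', 'fovy', 'cx', 'cy', 'pose'] 48.26593896518347 274.01380896585357 206.17828470752033 [[-1.0, 0.028, -0.003, 530.228], [-0.019, -0.604, 0.797, 1282.67], [0.021, 0.796, 0.604, 997.705], [0.0, 0.0, 0.0, 1.0]] {}
wrist ['img', 'fovy', 'cx', 'cy', 'pose'] 66.87533029910864 278.1830052393645 212.57135650073707 [[1.0, -0.001, 0.002, 649.468], [0.001, 0.954, 0.301, 77.109], [-0.002, -0.301, 0.954, 372.552], [0.0, 0.0, 0.0, 1.0]] {}
{'time_s': 0.15, 'joint_pos': array([-0.06618856,  0.53699145, -0.00442717,  1.53860853,  0.00262336,
        1.06729049, -0.07120993]), 'qvel': array([-0.00131916, -0.00284161, -0.0013142 , -0.00342214, -0.00035028,
       -0.0009302 ,  0.0004064 ]), 'joint_efforts': array([ 1.61238928e-03, -5.83780539e+01,  1.04997531e+00, -2.59348226e+01,
        1.25170653e-02,  6.47799578e-03, -7.88314480e-06]), 'position': array([ 6.49536582e+02, -2.83308833e-02,  2.30629587e+02]), 'ee_rot': array([-4.11278159e-04,  7.07088455e-01,  7.07124811e-01, -4.98473575e-04]), 'force': array([-0.45462284, -0.70190186,  0.81529675]), 'torque': array([0.01492821, 0.05836735, 0.03023105]), 'gripper_force': 0.0, 'width': 0.9981332871389416}
```

View pics/scene0.png

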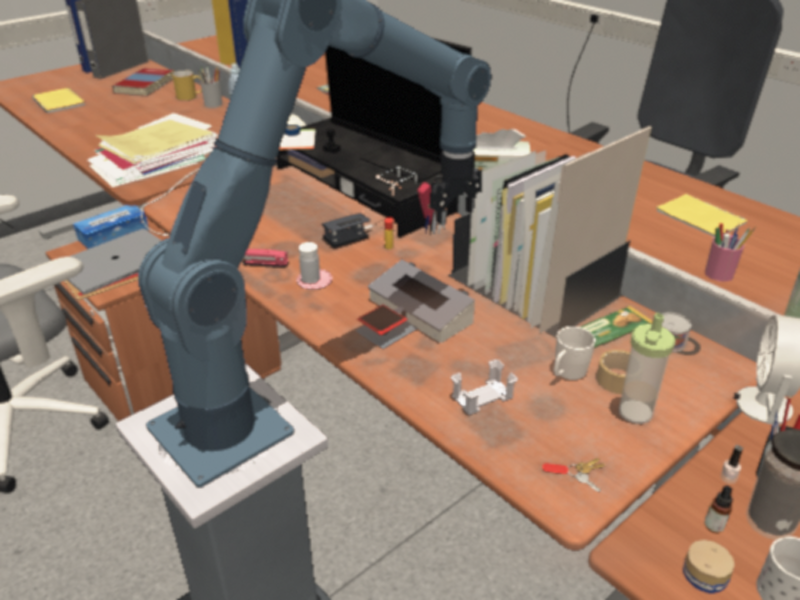

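View pics/side0.png

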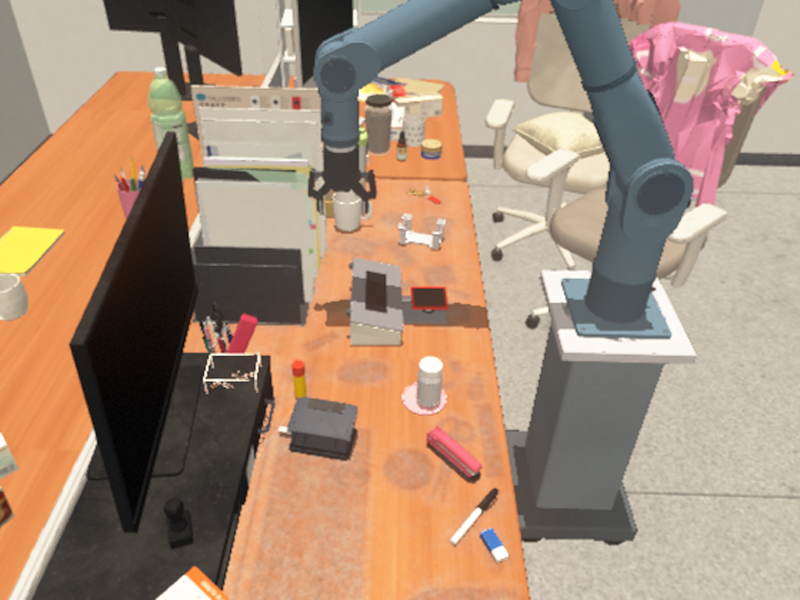

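```bash
python3 - <<'E'
from h import *
import pickle
cs=pickle.load(open("c0.pkl","rb")); s=1.4286
for nm,n,u,v,z in [("jartop","side",431,362,102),("coaster","side",425,399,5),("pad","side",429,298,42),("cradle","side",422,233,20),("stapler","side",454,453,20),("mug","side",347,210,50),
 ("jartop","scene",309,247,102),("coaster","scene",315,280,5),("pad","scene",384,320,42),("cradle","scene",484,390,15),("dispL","side",352,332,66),("mug","scene",573,352,50),("stapler","scene",265,257,20)]:
    print(nm,n,np.round(onz(cs[n],u/s,v/s,z)))
for n in("scene","side"): print(n,[np.round(np.array(proj(cs[n],p))*s) for p in([650,0,231],[0,0,0])])
def crop(n,u,v,r=(50,37)):
    i=cs[n]["img"]; return cv2.resize(i[v-37:v+38,u-50:u+50],(400,300),interpolation=cv2.INTER_CUBIC)
a=np.vstack([np.hstack([crop("side",301,270),crop("side",280,208)]),np.hstack([crop("side",296,163),crop("scene",290,212)])])
cv2.imwrite("pics/crop1.png",a)
cv2.imwrite("pics/wrist0.png",cs["wrist"]["img"])
E
```

```text
jartop side [453. 317. 102.]
coaster side [460. 323.   5.]
pad side [446.  32.  42.]
cradle side [ 456. -290.   20.]
stapler side [410. 472.  20.]
mug side [ 667. -352.   50.]
jartop scene [455. 317. 102.]
coaster scene [459. 308.   5.]
pad scene [447.  18.  42.]
cradle scene [ 466. -282.   15.]
dispL side [617. 191.  66.]
mug scene [ 669. -352.   50.]
stapler scene [413. 469.  20.]
scene [array([455., 222.]), array([220., 429.])]
side [array([342., 219.]), array([612., 309.])]
```

View pics/crop1.png

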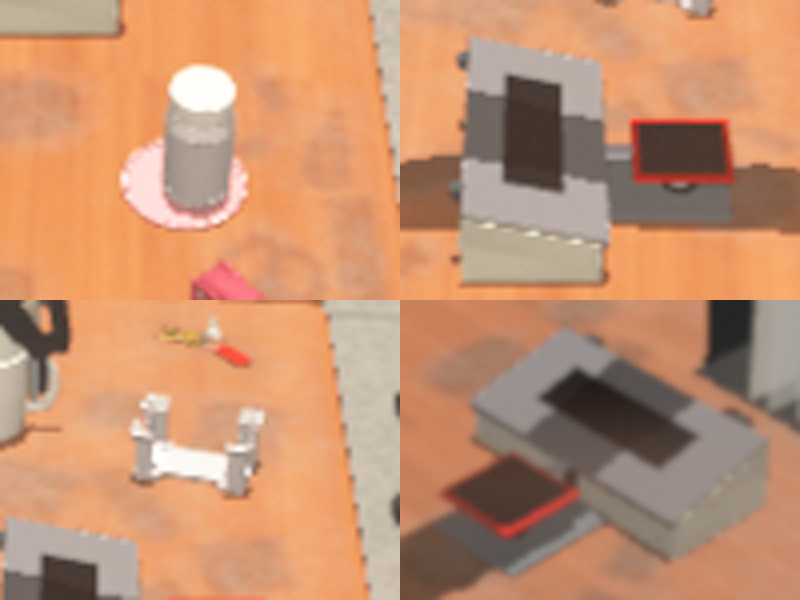

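View pics/wrist0.png

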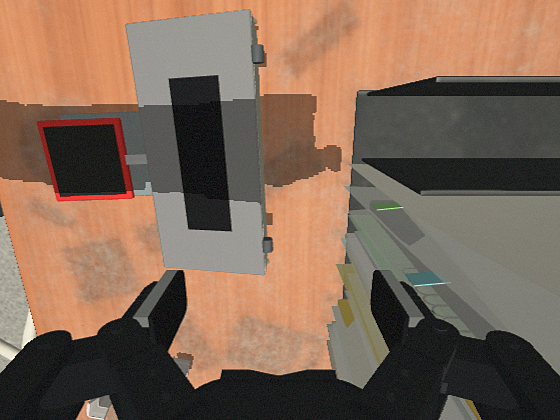

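Emit:
carry_out:
  moves:
    - [0, -15, 24, 0, 7]
    - [0, -15, 24, 0, 7]
    - [0, -15, 24, 0, 7]
    - [0, -15, 24, 0, 7]
    - [0, -15, 24, 0, 7]
    - [0, -15, 24, 0, 7]
    - [0, -15, 24, 0, 7]
    - [0, -15, 24, 0, 7]
    - [0, -15, 24, 0, 7]
    - [0, -15, 24, 0, 7]

```text
time_s: 0.98
position: [499.0, 240.9, 231.2]
ee_rot: [-0.0, 0.171, 0.985, -0.0]
force: [0.3, 0.7, 0.4]
width: 0.999
gripper_force: 0.0
```

Emit:
carry_out:
  moves:
    - [0, -15, 26, 0, 7]
    - [0, -15, 26, 0, 7]
    - [0, -13, 26, 0, 6]
    - [0, 0, 0, 0, 0]
    - [0, 0, 0, 0, 0]

```text
time_s: 1.4
position: [455.7, 319.6, 231.2]
ee_rot: [-0.0, -0.002, 1.0, 0.0]
force: [1.1, -1.0, 1.3]
width: 0.997
gripper_force: 0.0
```

```bash
python3 - <<'E'
from h import *
import pickle
c=vision.capture("wrist"); pickle.dump(c,open("w1.pkl","wb")); cv2.imwrite("pics/w1.png",c["img"])
o=ctrl.observe(); print(o["position"],o["ee_rot"],o["time_s"],o["joint_pos"])
cs=pickle.load(open("c0.pkl","rb"));w=cs["wrist"]
p=[onz(w,u,v,42) for u,v in[(38,121),(122,118),(133,198),(57,201)]]
print(np.round(p,1),np.mean(p,0),[np.linalg.norm(p[i]-p[i-1]) for i in range(4)])
E
```

```text
[456.83023486 317.86564408 231.03011992] [-1.42850524e-04  2.58022929e-05  9.99999939e-01 -3.18329002e-04] 1.45 [-0.34099936  0.4164176  -0.44904899  1.76908534  0.20997548  1.00411145
  0.7006208 ]
[[408.4  68.6  42. ]
 [493.   71.5  42. ]
 [492.7 -11.   42. ]
 [410.1 -14.4  42. ]] [451.02880431  28.65232042  42.        ] [np.float64(83.01190657473879), np.float64(84.62187069550426), np.float64(82.48276515171575), np.float64(82.63787121225378)]
```

View pics/w1.png

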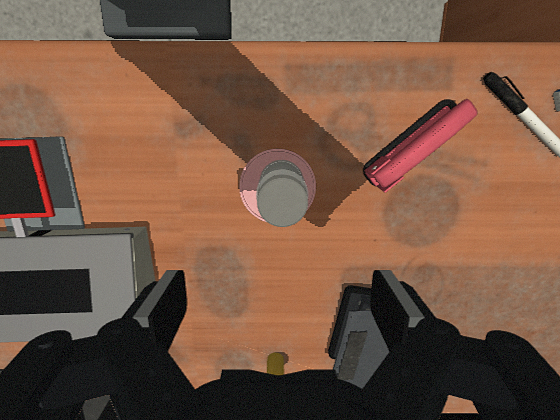

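```bash
python3 - <<'E'
from h import *
import pickle
c=pickle.load(open("w1.pkl","rb"))
for n,u,v,z in[("coaster",277.5,187,5),("col",239,187,5),("cor",316,187,5),("cot",278,150,5),("jar",282,201,102),("jl",257,201,102),("jr",307,201,102),("jb",282,227,102),
 ("padR",36,140,42),("padB",52,217,42),("flapL",134,235,40),("flapback",137,338,66)]: print(n,np.round(onz(c,u,v,z),1))
g=cv2.cvtColor(c["img"],cv2.COLOR_BGR2HSV)
E
```

```text
coaster [462.6 319.1   5. ]
col [462.8 273.6   5. ]
cor [462.4 364.7   5. ]
cot [419.4 319.6   5. ]
jar [453.1 323.2 102. ]
jl [453.2 301.2 102. ]
jr [453.1 345.3 102. ]
jb [477.6 323.4 102. ]
padR [406.2  73.   42. ]
padB [488.7  72.1  42. ]
flapL [510.3 158.2  40. ]
flapback [627.7 157.4  66. ]
```

Emit:
carry_out:
  moves:
    - [0, -1, 1, -38, 0]
    - [0, -1, 1, -38, 0]
    - [0, -1, 1, -38, 0]
    - [0, 0, 0, -38, 0]
    - [0, 0, 0, -25, 0]
    - [0, 0, 0, -12, 0]
    - [255, 0, 0, 0, 0]
    - [255, 0, 0, 0, 0]
    - [255, 0, 0, 0, 0]
    - [255, 0, 0, 0, 0]
  newtons: 60

```text
time_s: 2.28
position: [455.6, 322.3, 44.6]
ee_rot: [0.002, 0.0, 1.0, 0.001]
force: [-0.3, 1.4, 2.1]
width: 0.569
gripper_force: 62.1
```

Emit:
carry_out:
  moves:
    - [255, 0, 0, 0, 0]
    - [255, 0, 0, 0, 0]
    - [255, 0, 0, 0, 0]

```text
time_s: 2.53
position: [455.7, 322.3, 44.6]
ee_rot: [0.002, 0.0, 1.0, 0.001]
force: [-0.7, -0.0, 8.7]
width: 0.571
gripper_force: 62.7
```

Emit:
carry_out:
  moves:
    - [255, 0, 0, 15, 0]
    - [255, 0, 0, 30, 0]
    - [255, 0, 0, 30, 0]
    - [255, 0, 0, 20, 0]
    - [255, 0, 0, 0, 0]
    - [255, 0, 0, 0, 0]

```text
time_s: 3.03
position: [454.5, 320.9, 138.1]
ee_rot: [0.001, 0.0, 1.0, 0.0]
force: [0.5, 0.4, -6.5]
width: 0.572
gripper_force: 64.4
```

```bash
python3 - <<'E'
from h import *
import pickle
c=vision.capture("wrist"); d=vision.capture("side"); pickle.dump((c,d),open("w2.pkl","wb"))
o=ctrl.observe(); print(o["position"],o["force"],o["width"])
i=d["img"]; u,v=[int(x) for x in proj(d,[460,321,80])]
a=cv2.resize(i[v-50:v+70,u-60:u+60],(420,420),interpolation=cv2.INTER_CUBIC)
cv2.imwrite("pics/j2.png",np.hstack([cv2.resize(c["img"],(380,285)),a[:285]]) if 0 else np.hstack([cv2.resize(c["img"][0:420,90:470],(380,420)),a]))
E
```

```text
[453.10067849 319.79651316 135.89471598] [-0.50836804 -0.22356702 -5.24683619] 0.5723009830509007
```

View pics/j2.png

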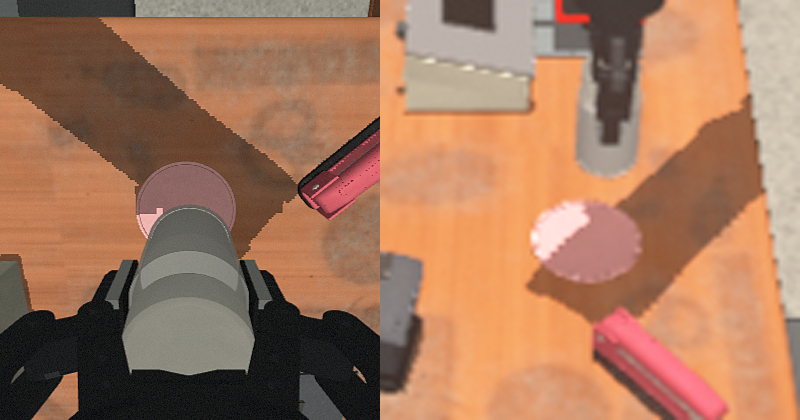

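```bash
python3 - <<'E'
from h import *
import pickle
c,d=pickle.load(open("w2.pkl","rb"))
print("jar near edge",onz(c,280,207,96.3), "cL",onz(c,226,207,5),"cR",onz(c,326,207,5),"cT",onz(c,276,162,5))
u,v=[int(x) for x in proj(d,[460,321,80])]
S=lambda a,b,z:print(np.round(onz(d,u-60+(a-380)/3.5,v-50+b/3.5,z),1))
S(586,241,5);S(531,241,5);S(642,241,5);S(586,283,5);S(586,200,5);print('jar bottom');S(577,160,96);S(638,160,96);S(605,178,96)
E
```

```text
jar near edge [431.80126887 322.22079031  96.3       ] cL [458.96984505 274.12080745   5.        ] cR [458.97426582 364.32064885   5.        ] cT [418.43601621 319.29486998   5.        ]
[461.7 321.2   5. ]
[507.5 323.1   5. ]
[415.  319.4   5. ]
[462.6 368.    5. ]
[460.7 273.    5. ]
jar bottom
[473.4 320.6  96. ]
[424.6 318.6  96. ]
[451.6 340.4  96. ]
```

Emit:
carry_out:
  moves:
    - [255, 0, -20, 0, 0]
    - [255, 0, -36, 0, 0]
    - [255, 0, -36, 0, 0]
    - [255, 0, -36, 0, 0]
    - [255, 0, -36, 0, 0]
    - [255, -1, -36, 0, 0]
    - [255, -1, -36, 0, 0]
    - [255, -1, -36, 0, 0]
    - [255, 0, -20, 0, 0]
    - [255, 0, 0, 0, 0]

```text
time_s: 3.97
position: [449.0, 22.9, 135.5]
ee_rot: [-0.002, 0.004, 1.0, -0.002]
force: [-0.5, -0.6, -4.9]
width: 0.571
gripper_force: 64.5
```

Emit:
carry_out:
  moves:
    - [255, 0, 0, -25, 0]
    - [255, 0, 0, -20, 0]
    - [255, 0, 0, -12, 0]
    - [255, 0, 0, -12, 0]
    - [255, 0, 0, -8, 0]
    - [255, 0, 0, -4, 0]
    - [255, 0, 0, 0, 0]
    - [255, 0, 0, 0, 0]

```text
time_s: 4.63
position: [450.9, 29.4, 56.2]
ee_rot: [-0.0, -0.0, 1.0, 0.0]
force: [-0.2, 0.7, -3.6]
width: 0.575
gripper_force: 64.7
```

```bash
python3 - <<'E'
from h import *
import pickle
d=vision.capture("side");e=vision.capture("scene"); pickle.dump((d,e),open("w3.pkl","wb"))
o=ctrl.observe(); print(o["position"],o["force"],o["width"],o["time_s"])
def cr(d,p,w=70,h=80,s=5):
    u,v=[int(x) for x in proj(d,p)]; print(u-w//1,v-h+20); return cv2.resize(d["img"][v-h+20:v+h-40,u-w:u+w],(400,343),interpolation=cv2.INTER_CUBIC)
cv2.imwrite("pics/p3.png",np.hstack([cr(d,[500,29,40]),cr(e,[500,29,40])]))
E
```

```text
[451.31600076  29.28648939  56.70934998] [ 0.04977959 -0.70019303 -3.35929121] 0.5733900741693737 4.7333
214 148
208 156
```

View pics/p3.png

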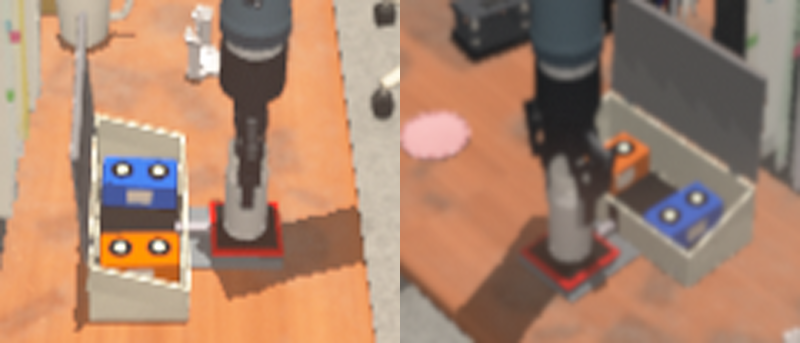

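Emit:
carry_out:
  moves:
    - [255, 0, 0, -3, 0]
    - [255, 0, 0, 0, 0]
    - [180, 0, 0, 0, 0]
    - [90, 0, 0, 0, 0]
    - [0, 0, 0, 0, 0]
    - [0, 0, 0, 0, 0]
    - [0, 0, 0, 0, 0]
    - [0, 0, 0, 0, 0]
    - [0, 0, 0, 20, 0]
    - [0, 0, 0, 38, 0]

```text
time_s: 5.57
position: [448.1, 28.8, 109.2]
ee_rot: [-0.004, -0.0, 1.0, -0.0]
force: [0.7, 0.2, -0.9]
width: 1.001
gripper_force: 0.0
```

Emit:
carry_out:
  moves:
    - [0, 0, 0, 38, 0]
    - [0, 5, 0, 38, 0]
    - [0, 30, 0, 18, 0]
    - [0, 38, 0, 0, 0]
    - [0, 38, 0, 0, 0]
    - [0, 15, 0, 0, 0]
    - [0, 0, 0, 0, 0]
    - [0, 0, 0, 0, 0]

```text
time_s: 6.23
position: [576.8, 29.1, 204.7]
ee_rot: [-0.001, 0.0, 1.0, 0.0]
force: [0.6, -0.0, -0.4]
width: 0.998
gripper_force: 0.0
```

```bash
python3 - <<'E'
from h import *
import pickle
c=vision.capture("wrist"); pickle.dump(c,open("w4.pkl","wb"))
o=ctrl.observe(); print(o["position"],o["ee_rot"],o["force"],o["time_s"])
cv2.imwrite("pics/w4.png",cv2.resize(c["img"],(800,600),interpolation=cv2.INTER_CUBIC))
E
```

```text
[575.87008894  29.08065854 204.73385905] [-8.92191007e-04 -1.76090119e-04  9.99999586e-01 -2.65307405e-05] [-0.97849669  0.80907026 -0.14392697] 6.2833
```

View pics/w4.png

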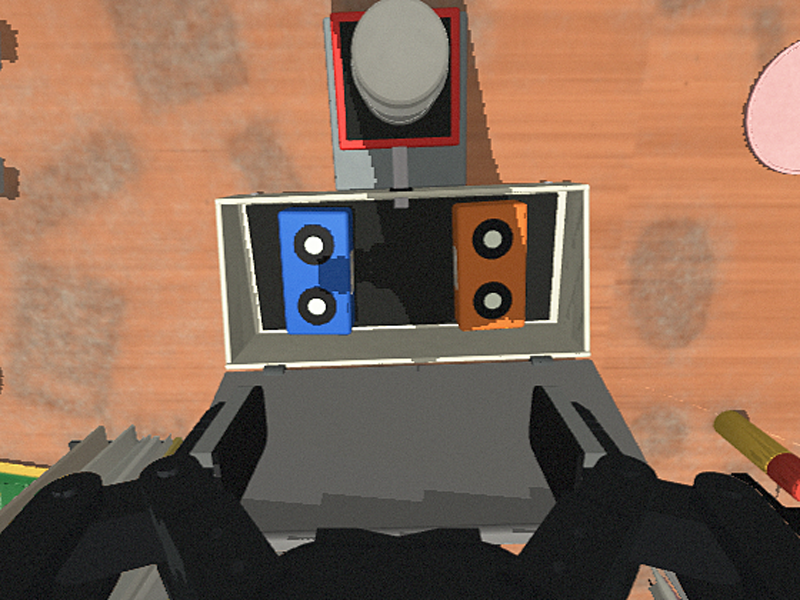

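```bash
python3 - <<'E'
from h import *
import pickle
c=pickle.load(open("w4.pkl","rb"));s=800/560
def Q(n,pts,z):
    p=np.array([onz(c,u/s,v/s,z) for u,v in pts]); print(n,np.round(p[:,:2],1).tolist(),p.mean(0)[:2].round(1),[round(float(np.linalg.norm(p[i]-p[i-1])),1) for i in range(len(p))])
    return p
for n,r,k in[("blue",[(314,245),(317,307)],[(279,211),(350,210),(352,332),(288,334)]),("or",[(493,239),(492,300)],[(456,205),(526,203),(524,326),(459,330)])]:
    p=Q(n+" reels",r,38); d=p[1]-p[0]; print("yaw",np.degrees(np.arctan2(d[1],d[0])))
    Q(n+" top",k,38)
Q("front wall top",[(217,200),(589,185)],40);Q("back wall top",[(226,369),(591,355)],66)
Q("pad",[(332,12),(467,8),(459,146),(345,148)],14);Q("jar",[(400,47)],111)
E
```

```text
blue reels [[554.5, -27.8], [599.1, -28.0]] [576.8 -27.9] [44.6, 44.6]
yaw -0.36141826436143515
blue top [[531.6, -50.0], [530.9, -2.4], [618.2, -3.6], [619.8, -50.2]] [575.1 -26.5] [88.2, 47.6, 87.3, 46.6]
or reels [[550.4, 94.5], [593.8, 96.6]] [572.1  95.6] [43.5, 43.5]
yaw 2.69792311609691
or top [[527.6, 68.4], [526.3, 115.0], [613.5, 121.0], [616.6, 74.1]] [571.   94.6] [89.2, 46.6, 87.4, 47.0]
front wall top [[524.3, -89.8], [514.5, 154.7]] [519.4  32.4] [244.7, 244.7]
back wall top [[634.3, -86.9], [623.9, 159.4]] [629.1  36.3] [246.5, 246.5]
pad [[408.8, -12.5], [406.5, 73.7], [489.7, 72.0], [491.0, -7.0]] [449.   31.5] [82.5, 86.2, 83.2, 79.0]
jar [[449.4, 30.5]] [449.4  30.5] [0.0]
```

Emit:
carry_out:
  moves:
    - [65, 0, -28, 0, 0]
    - [65, -1, -28, 0, 0]
    - [65, 0, 0, -35, 0]
    - [65, 0, 0, -38, 0]
    - [65, 0, 0, -38, 0]
    - [65, 0, 0, -30, 0]
    - [65, 0, 0, 0, 0]
    - [65, 0, 0, 0, 0]

```text
time_s: 6.95
position: [573.9, -26.8, 63.8]
ee_rot: [-0.002, -0.0, 1.0, 0.0]
force: [0.1, -0.6, 0.4]
width: 0.742
gripper_force: 0.0
```

```bash
python3 - <<'E'
from h import *
import pickle
c=vision.capture("wrist"); pickle.dump(c,open("w5.pkl","wb"))
o=ctrl.observe(); print(o["position"],o["ee_rot"],o["force"],o["time_s"],o["width"])
cv2.imwrite("pics/w5.png",c["img"])
E
```

```text
[575.90703947 -26.70352281  65.54936369] [ 2.04493469e-04 -2.12780382e-04  9.99999955e-01  5.51232002e-05] [ 0.75831057 -0.0416753   0.30838122] 7.0 0.7395337314766242
```

View pics/w5.png

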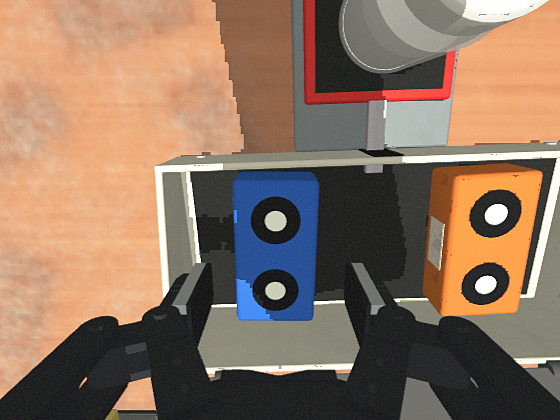

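```bash
python3 - <<'E'
from h import *
import pickle
c=pickle.load(open("w5.pkl","rb"))
for n,u,v in[("top",276,172),("bot",276,320),("L",235,245),("R",319,245),("Rtop",319,174),("Rbot",316,318),("reel1",275,221),("reel2",276,290),("or1",497,215),("or2",485,285)]: print(n,onz(c,u,v,38).round(1))
E
```

```text
top [527.  -27.8  38. ]
bot [619.2 -27.8  38. ]
L [569.  -51.2  38. ]
R [569.   -3.2  38. ]
Rtop [528.   -4.8  38. ]
Rbot [617.7  -3.2  38. ]
reel1 [554.5 -28.4  38. ]
reel2 [598.1 -27.8  38. ]
or1 [550.8  94.8  38. ]
or2 [594.6  96.7  38. ]
```

Emit:
carry_out:
  moves:
    - [65, 0, 0, -30, 0]
    - [65, 0, 0, -15, 0]
    - [65, 0, 0, -7, 0]
    - [150, 0, 0, 0, 0]
    - [255, 0, 0, 0, 0]
    - [255, 0, 0, 0, 0]
    - [255, 0, 0, 0, 0]
    - [255, 0, 0, 0, 0]
    - [255, 0, 0, 0, 0]
  newtons: 40

```text
time_s: 7.75
position: [577.2, -27.0, 13.9]
ee_rot: [0.001, 0.0, 1.0, -0.0]
force: [-0.6, -0.6, 8.1]
width: 0.552
gripper_force: 44.3
```

Emit:
carry_out:
  moves:
    - [255, 0, 0, 15, 0]
    - [255, 0, 0, 35, 0]
    - [255, 0, 0, 38, 0]
    - [255, -5, 0, 38, 0]
    - [255, -10, -20, 14, 0]
    - [255, -10, -34, 0, 0]
    - [255, -11, -36, 0, 0]
    - [255, 0, -38, 0, 0]
    - [255, 0, -38, 0, 0]
    - [255, 0, -38, 0, 0]

```text
time_s: 8.58
position: [539.6, -232.9, 153.1]
ee_rot: [0.0, -0.0, 1.0, -0.0]
force: [1.4, -0.2, -1.2]
width: 0.551
gripper_force: 43.3
```

Emit:
carry_out:
  moves:
    - [255, 0, -35, 0, 0]
    - [255, 0, -20, 0, 0]
    - [255, 0, 0, 0, 0]
    - [255, 0, 0, 0, 0]
    - [255, 0, 0, 0, 0]

```text
time_s: 9.0
position: [540.2, -284.6, 152.5]
ee_rot: [0.0, -0.001, 1.0, 0.001]
force: [0.4, 0.7, -1.3]
width: 0.551
gripper_force: 43.3
```

```bash
python3 - <<'E'
from h import *
import pickle
c=vision.capture("wrist"); pickle.dump(c,open("w6.pkl","wb"))
o=ctrl.observe(); print(o["position"],o["ee_rot"],o["force"],o["time_s"],o["width"])
cv2.imwrite("pics/w6.png",cv2.resize(c["img"],(800,600),interpolation=cv2.INTER_CUBIC))
E
```

```text
[ 540.37233976 -284.02457629  152.49052952] [ 1.35790851e-04 -1.12734203e-03  9.99999202e-01  5.54660416e-04] [ 1.096649    0.58173944 -1.2340992 ] 9.05 0.5488156336084423
```

View pics/w6.png

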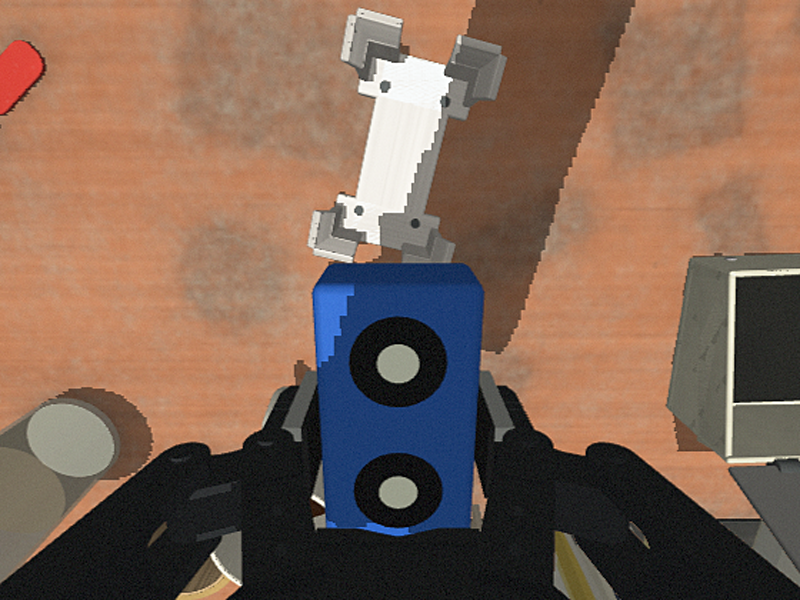

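```bash
python3 - <<'E'
from h import *
import pickle
c=pickle.load(open("w6.pkl","rb"));s=800/560
g=cv2.cvtColor(c["img"],cv2.COLOR_BGR2GRAY).astype(float)
H=[]
for u,v in[(384,87),(446,102),(359,211),(415,224)]:
    u0,v0=round(u/s-.2),round(v/s-.2)
    p=g[v0-5:v0+6,u0-5:u0+6]; print(p.astype(int)[2:9,2:9].tolist()) if u==446 else 0
    w=np.clip(np.percentile(p,50)-15-p,0,None); yy,xx=np.mgrid[-5:6,-5:6]; m=(xx**2+yy**2)<12; w=w*m
    uu,vv=u0+(w*xx).sum()/w.sum(),v0+(w*yy).sum()/w.sum(); q=onz(c,uu,vv,8); H.append(q); print((uu*s,vv*s),q.round(1))
H=np.array(H);print("mean",H.mean(0))
for a,b in[(0,2),(1,3),(0,1),(2,3)]:
    d=H[b]-H[a];print(np.linalg.norm(d),np.degrees(np.arctan2(d[1],d[0])))
for u,v in[(398,362),(398,492)]: print("reel",onz(c,u/s,v/s,176.6))
for u,v in[(357,8),(405,17),(345,68),(458,35),(505,46),(490,100),(309,250),(352,262),(320,207)]: print("lip",u,v,onz(c,u/s,v/s,58).round(1))
E
```

```text
(np.float64(384.1813918716868), np.float64(87.09596302840832)) [ 422.8 -292.     8. ]
[[93, 97, 85, 45, 64, 117, 138], [89, 103, 94, 52, 43, 70, 111], [100, 104, 97, 44, 52, 65, 112], [97, 112, 98, 49, 51, 64, 110], [93, 106, 94, 48, 47, 73, 129], [88, 105, 101, 45, 53, 93, 136], [67, 83, 90, 44, 77, 122, 136]]
(np.float64(446.21493310315066), np.float64(101.29693569270609)) [ 430.2 -256.1    8. ]
(np.float64(358.39707692918705), np.float64(210.72878192144248)) [ 492.8 -308.5    8. ]
(np.float64(414.5266073526943), np.float64(223.47658217223434)) [ 500.6 -273.6    8. ]
mean [ 461.61240668 -282.56223494    8.        ]
71.94815878177097 -13.261851254099822
72.52946229695425 -13.927646725993878
36.68127787988426 78.29786628697862
35.827376168039216 77.41305879080872
reel [ 517.54735699 -284.25035954  176.6       ]
reel [ 561.99951635 -284.15578522  176.6       ]
lip 357 8 [ 397.2 -302.8   58. ]
lip 405 17 [ 400.7 -281.1   58. ]
lip 345 68 [ 421.7 -309.1   58. ]
lip 458 35 [ 407.9 -256.6   58. ]
lip 505 46 [ 412.4 -234.7   58. ]
lip 490 100 [ 435.3 -240.2   58. ]
lip 309 250 [ 508.  -330.8   58. ]
lip 352 262 [ 514.4 -308.4   58. ]
lip 320 207 [ 485.8 -324.    58. ]
```

Emit:
carry_out:
  moves:
    - [255, -25, 0, 0, -5]
    - [255, -30, 1, 0, -5]
    - [255, -23, 0, 0, -3]
    - [255, 0, 0, -20, 0]
    - [255, 0, 0, -25, 0]
    - [255, 0, 0, -20, 0]
    - [255, 0, 0, 0, 0]
    - [255, 0, 0, 0, 0]
    - [255, 0, 0, 0, 0]

```text
time_s: 9.8
position: [463.1, -284.4, 88.4]
ee_rot: [0.001, 0.112, 0.994, -0.0]
force: [0.3, 0.1, -1.0]
width: 0.554
gripper_force: 43.2
```

```bash
cat > chk.py <<'E'
from h import *
import sys,pickle
from scipy.spatial.transform import Rotation as R
def st():
    o=ctrl.observe(); w,x,y,z=o["ee_rot"]; t=R.from_quat([x,y,z,w]).as_matrix()
    print(o["position"].round(1),"yaw",np.degrees(np.arctan2(-t[1,0],-t[0,0])).round(2),o["force"].round(1),round(o["time_s"],2),round(o["width"],3)); return o
E
python3 - <<'E'
from chk import *
for k in range(3): vision.capture("wrist"); st()
E
```

```text
[ 463.3 -284.8   88.7] yaw -12.94 [ 0.7 -0.  -1.7] 9.85 0.554
[ 463.2 -285.    88.7] yaw -12.96 [ 0.9  0.4 -1.1] 9.9 0.554
[ 463.  -285.2   88.6] yaw -12.98 [ 0.5 -0.3 -0.9] 9.95 0.556
```

Emit:
carry_out:
  moves:
    - [255, 0, 2.5, 0, 0]
    - [255, 0, 0, 0, 0]
    - [255, 0, 0, -15, 0]
    - [255, 0, 0, -12, 0]
    - [255, 0, 0, -10, 0]
    - [255, 0, 0, -8, 0]
    - [255, 0, 0, -8, 0]
    - [255, 0, 0, 0, 0]
    - [255, 0, 0, 0, 0]

```text
time_s: 10.7
position: [461.7, -282.3, 33.8]
ee_rot: [-0.0, 0.113, 0.994, 0.0]
force: [0.5, -0.1, -1.4]
width: 0.552
gripper_force: 43.3
```

Emit:
carry_out:
  moves:
    - [255, 0, 0, -8, 0]
    - [255, 0, 0, -7, 0]
    - [255, 0, 0, -5, 0]
    - [255, 0, 0, -1, 0]
    - [255, 0, 0, 0, 0]
    - [255, 0, 0, 0, 0]

```text
time_s: 11.2
position: [461.8, -282.5, 13.6]
ee_rot: [-0.0, 0.113, 0.994, -0.0]
force: [-1.9, 1.3, 7.7]
width: 0.554
gripper_force: 44.7
```

Emit:
carry_out:
  moves:
    - [65, 0, 0, 0, 0]
    - [65, 0, 0, 0, 0]
    - [65, 0, 0, 0, 0]
    - [65, 0, 0, 0, 0]
    - [65, 0, 0, 20, 0]
    - [65, 0, 0, 38, 0]
    - [65, 0, 0, 38, 0]
    - [65, 0, 0, 38, 0]
    - [65, 0, 0, 0, 0]
    - [65, 0, 0, 0, 0]

```text
time_s: 12.03
position: [463.5, -283.4, 149.5]
ee_rot: [0.002, 0.113, 0.994, -0.001]
force: [-0.3, 0.1, 0.0]
width: 0.745
gripper_force: 0.0
```

```bash
cat >> chk.py <<'E'
def fit(c,h0,h1,z,smin=110):
    """rect of the coloured top face: mask -> world at height z"""
    h=cv2.cvtColor(c["img"],cv2.COLOR_BGR2HSV); m=((h[...,0]>=h0)&(h[...,0]<=h1)&(h[...,1]>smin)&(h[...,2]>40)).astype(np.uint8)
    m=cv2.morphologyEx(m,cv2.MORPH_OPEN,np.ones((3,3)))
    cn=max(cv2.findContours(m,cv2.RETR_EXTERNAL,cv2.CHAIN_APPROX_NONE)[0],key=cv2.contourArea)[:,0]
    w=np.array([onz(c,u,v,z)[:2] for u,v in cn]).astype(np.float32)
    print("bbox px",cn.min(0),cn.max(0)); print("rect",cv2.minAreaRect(w)); return w,cv2.convexHull(w)[:,0]
def reels(c,z,p):
    """bright reel hubs near p -> world"""
    g=cv2.cvtColor(c["img"],cv2.COLOR_BGR2HSV); m=((g[...,1]<60)&(g[...,2]>120)).astype(np.uint8)
    n,l,s,q=cv2.connectedComponentsWithStats(m)
    for i in range(1,n):
        a=s[i]; w=onz(c,*q[i],z)
        if 30<a[4]<2000 and .7<a[2]/a[3]<1.4 and a[4]>.6*a[2]*a[3] and np.hypot(*(w[:2]-p))<60: print("hub",q[i].round(1),a[4],w.round(1))
E
python3 - <<'E'
from chk import *
st(); c=vision.capture("wrist"); pickle.dump(c,open("w7.pkl","wb"))
fit(c,100,130,38); reels(c,38,(462,-283))
E
```

```text
[ 463.5 -283.4  149.5] yaw -13.01 [-0.3  0.1  0. ] 12.03 0.745
bbox px [250 148] [308 254]
rect ((459.28814697265625, -281.77667236328125), (46.88655471801758, 91.17660522460938), 77.06867980957031)
hub [279.3 180.4] 159 [ 440.1 -277.2   38. ]
hub [279.2 231.2] 136 [ 483.  -287.1   38. ]
hub [247.7 228.9] 52 [ 475.  -312.7   38. ]
```

Emit:
carry_out:
  moves:
    - [65, 5, 25, 0, 0]
    - [65, 11, 36, 0, 1.5]
    - [65, 11, 38, 0, 2]
    - [65, 11, 38, 0, 2]
    - [65, 11, 38, 0, 2]
    - [65, 11, 38, 0, 2]
    - [65, 11, 38, 0, 2]
    - [65, 11, 38, 0, 2]
    - [65, 11, 38, 0, 2]
    - [65, 11, 36, 0, 0]

```text
time_s: 12.92
position: [564.8, 82.6, 145.3]
ee_rot: [-0.002, -0.023, 1.0, -0.0]
force: [-0.0, -1.1, 0.2]
width: 0.748
gripper_force: 0.0
```

Emit:
carry_out:
  moves:
    - [65, 6.5, 15, 0, 0]
    - [65, 0, 0, -30, 0]
    - [65, 0, 0, -30, 0]
    - [65, 0, 0, 0, 0]
    - [65, 0, 0, 0, 0]
    - [65, 0, 0, 0, 0]

```text
time_s: 13.42
position: [572.5, 95.4, 87.5]
ee_rot: [-0.0, -0.022, 1.0, 0.0]
force: [1.2, 0.3, 1.0]
width: 0.744
gripper_force: 0.0
```

```bash
python3 - <<'E'
from chk import *
st(); c=vision.capture("wrist"); pickle.dump(c,open("w8.pkl","wb"))
fit(c,5,18,38,150); reels(c,38,(572,95))
E
```

```text
[572.5  95.4  87.5] yaw 2.49 [1.2 0.3 1. ] 13.42 0.744
bbox px [238 161] [315 295]
rect ((569.1168212890625, 95.04624938964844), (92.08731842041016, 47.44363021850586), 3.6596970558166504)
hub [276.9 204.2] 280 [550.2  93.8  38. ]
hub [278.3 267.7] 236 [594.1  96.6  38. ]
```

Emit:
carry_out:
  moves:
    - [65, 0, 0, -35, 1]
    - [65, 0, 0, -25, 0]
    - [65, 0, 0, -15, 0]
    - [65, 0, 0, 0, 0]
    - [150, 0, 0, 0, 0]
    - [255, 0, 0, 0, 0]
    - [255, 0, 0, 0, 0]
    - [255, 0, 0, 0, 0]
    - [255, 0, 0, 0, 0]
    - [255, 0, 0, 0, 0]
  newtons: 40

```text
time_s: 14.3
position: [573.8, 95.7, 14.0]
ee_rot: [0.001, -0.03, 1.0, 0.0]
force: [-1.2, -1.3, 6.8]
width: 0.556
gripper_force: 44.3
```

Emit:
carry_out:
  moves:
    - [255, 0, 0, 15, 0]
    - [255, 0, 0, 35, 0]
    - [255, 0, 0, 38, 0]
    - [255, 0, 0, 38, 0]
    - [255, 0, 0, 14, 0]
    - [255, 0, 0, 0, 0]
    - [255, 0, 0, 0, 0]

```text
time_s: 14.88
position: [572.9, 95.3, 153.2]
ee_rot: [0.001, -0.03, 1.0, -0.0]
force: [0.2, -0.7, -3.1]
width: 0.557
gripper_force: 43.3
```

```bash
python3 - <<'E'
from chk import *
c=vision.capture("wrist"); o=st(); pickle.dump(c,open("w9.pkl","wb"))
z=o["position"][2]-5.9+30
reels(c,z,o["position"][:2])
E
```

```text
[571.9  95.1 151.7] yaw 3.49 [-0.4 -0.4 -2. ] 14.93 0.552
hub [277.9 251.8] 644 [550.2  94.1 175.8]
hub [278.1 342.1] 483 [594.6  96.9 175.8]
```

Emit:
carry_out:
  moves:
    - [255, -6, -20, 0, 0]
    - [255, -11, -36, 0, -1.5]
    - [255, -11, -38, 0, -2]
    - [255, -11, -38, 0, -2]
    - [255, -11, -38, 0, -2]
    - [255, -11, -38, 0, -2]
    - [255, -11, -38, 0, -2]
    - [255, -11, -38, 0, -2]
    - [255, -11, -38, 0, -2]
    - [255, -11, -36, 0, -1]

```text
time_s: 15.77
position: [465.2, -264.1, 150.4]
ee_rot: [-0.002, 0.114, 0.993, 0.0]
force: [1.2, 0.1, -1.2]
width: 0.553
gripper_force: 43.2
```

Emit:
carry_out:
  moves:
    - [255, -6, -20, 0, 0]
    - [255, 0, 0, -20, 0]
    - [255, 0, 0, -20, 0]
    - [255, 0, 0, 0, 0]
    - [255, 0, 0, 0, 0]
    - [255, 0, 0, 0, 0]
    - [255, 0, 0, 0, 0]

```text
time_s: 16.35
position: [462.1, -282.3, 112.9]
ee_rot: [0.0, 0.113, 0.994, -0.0]
force: [-0.0, 0.0, -1.3]
width: 0.552
gripper_force: 43.1
```

```bash
python3 - <<'E'
from chk import *
for k in range(2): c=vision.capture("wrist"); o=st(); reels(c,o["position"][2]+24.1,o["position"][:2])
E
```

```text
[ 462.2 -282.4  113.1] yaw -12.96 [-0.4  0.3 -1.5] 16.4 0.552
hub [314.8 171.4] 31 [ 410.5 -256.3  137.2]
hub [278.1 251.8] 629 [ 439.3 -276.9  137.2]
hub [278.4 342.3] 463 [ 482.2 -286.6  137.2]
[ 462.1 -282.5  113.1] yaw -12.96 [ 0.9  0.2 -1.4] 16.45 0.551
hub [278.2 251.8] 628 [ 439.4 -277.   137.2]
hub [278.4 342.3] 463 [ 482.4 -286.8  137.2]
```

Emit:
carry_out:
  moves:
    - [255, 0, 0, -20, 0]
    - [255, 0, 0, -20, 0]
    - [255, 0, 0, -12, 0]
    - [255, 0, 0, -8, 0]
    - [255, 0, 0, -6, 0]
    - [255, 0, 0, -3, 0]
    - [255, 0, 0, 0, 0]
    - [255, 0, 0, 0, 0]
    - [255, 0, 0, 0, 0]

```text
time_s: 17.2
position: [462.2, -282.8, 44.0]
ee_rot: [0.001, 0.113, 0.994, -0.0]
force: [-1.6, 1.0, 2.6]
width: 0.553
gripper_force: 43.8
```

Emit:
carry_out:
  moves:
    - [65, 0, 0, 0, 0]
    - [65, 0, 0, 0, 0]
    - [65, 0, 0, 0, 0]
    - [65, 0, 0, 0, 0]
    - [65, 0, 0, 20, 0]
    - [65, 0, 0, 38, 0]
    - [65, 0, 0, 38, 0]
    - [65, 0, 0, 38, 0]
    - [65, 0, 0, 0, 0]
    - [65, 0, 0, 0, 0]

```text
time_s: 18.03
position: [462.9, -283.4, 179.7]
ee_rot: [0.002, 0.113, 0.994, -0.001]
force: [0.3, 0.1, -0.4]
width: 0.743
gripper_force: 0.0
```

```bash
python3 - <<'E'
from chk import *
c=vision.capture("wrist"); st(); fit(c,5,18,68,150); reels(c,68,(462,-283))
E
```

```text
[ 461.6 -282.7  177.8] yaw -13.01 [-1.   0.3 -0.9] 18.08 0.739
bbox px [250 148] [308 253]
rect ((458.3077087402344, -281.672607421875), (47.409263610839844, 90.26444244384766), 77.07119750976562)
hub [279.  180.2] 157 [ 439.4 -277.3   68. ]
hub [279.1 230.9] 136 [ 482.2 -287.1   68. ]
```

Emit:
carry_out:
  moves:
    - [0, 0, 22, 0, 1]
    - [0, -1, 36, 0, 2]
    - [0, -2, 38, 0, 2]
    - [0, -2, 38, 0, 2]
    - [0, -2, 38, 0, 2]
    - [0, -2, 38, 0, 2]
    - [0, -2, 38, 0, 2]
    - [0, 0, 38, 0, 0]
    - [0, 0, 26, 0, 0]
    - [0, 0, 0, 0, 0]

```text
time_s: 18.92
position: [449.1, 35.7, 176.2]
ee_rot: [-0.001, -0.004, 1.0, 0.002]
force: [0.4, 0.5, 0.1]
width: 1.001
gripper_force: 0.0
```

Emit:
carry_out:
  moves:
    - [0, 0, 0, 0, 0]
    - [0, 0, 0, 0, 0]

```text
time_s: 19.08
position: [449.6, 28.6, 176.2]
ee_rot: [-0.001, 0.0, 1.0, -0.0]
force: [-0.3, -1.2, 0.8]
width: 1.002
gripper_force: 0.0
```

```bash
python3 - <<'E'
from chk import *
c=vision.capture("wrist"); st(); pickle.dump(c,open("w10.pkl","wb"))
g=cv2.cvtColor(c["img"],cv2.COLOR_BGR2HSV); u,v=[int(t) for t in proj(c,(450,30,111))]; print(u,v)
print("row",[(x,g[v,x].tolist()) for x in range(u-60,u+61,6)])
print("col",[(y,g[y,u].tolist()) for y in range(v-60,v+61,6) if y<420])
E
```

```text
[449.8  28.1 176.3] yaw -0.09 [0.4 0.6 0. ] 19.13 1.0
279 229
row [(219, [11, 130, 202]), (225, [11, 132, 201]), (231, [11, 136, 204]), (237, [78, 16, 158]), (243, [1, 198, 225]), (249, [33, 17, 138]), (255, [27, 19, 146]), (261, [30, 24, 147]), (267, [27, 19, 145]), (273, [25, 21, 145]), (279, [30, 23, 146]), (285, [25, 19, 148]), (291, [28, 21, 146]), (297, [28, 21, 147]), (303, [23, 29, 150]), (309, [23, 20, 150]), (315, [0, 196, 135]), (321, [15, 7, 75]), (327, [11, 127, 142]), (333, [12, 139, 202]), (339, [12, 143, 203])]
col [(169, [90, 14, 18]), (175, [26, 19, 95]), (181, [30, 18, 100]), (187, [33, 19, 148]), (193, [19, 20, 140]), (199, [26, 25, 142]), (205, [30, 23, 146]), (211, [22, 19, 144]), (217, [25, 21, 149]), (223, [28, 25, 151]), (229, [30, 23, 146]), (235, [30, 17, 146]), (241, [28, 24, 149]), (247, [20, 21, 147]), (253, [30, 25, 145]), (259, [26, 28, 139]), (265, [100, 67, 23]), (271, [25, 27, 247]), (277, [18, 31, 41]), (283, [55, 32, 48]), (289, [0, 6, 40])]
```

```bash
python3 - <<'E'
from chk import *
c=pickle.load(open("w10.pkl","rb"))
g=cv2.cvtColor(c["img"],cv2.COLOR_BGR2HSV); m=((g[...,1]<40)&(g[...,2]>130)&(g[...,2]<175)).astype(np.uint8)
for v in (205,215,225,235,245):
    x=np.where(m[v,235:325])[0]+235; x=x[(x>244)&(x<316)]; print(v,x.min(),x.max(),onz(c,x.min(),v,111)[:2].round(1),onz(c,x.max(),v,111)[:2].round(1))
y=np.where(m[180:270,279])[0]+180; print(y.min(),y.max(),onz(c,279,y.min(),111).round(1),onz(c,279,y.max(),111).round(1))
E
```

```text
205 251 307 [432.2  10.4] [432.1  48.4]
215 249 309 [439.3   8.8] [439.3  49.9]
225 249 311 [446.5   8.7] [446.5  51.5]
235 245 315 [453.9   5.7] [453.9  54.6]
245 245 315 [461.5   5.4] [461.5  54.8]
186 259 [419.   29.4 111. ] [472.3  29.4 111. ]
```

Emit:
carry_out:
  moves:
    - [0, 0, 1, -35, 0]
    - [0, 0, 0, -38, 0]
    - [0, 0, 0, -30, 0]
    - [0, 0, 0, -20, 0]
    - [0, 0, 0, 0, 0]
    - [255, 0, 0, 0, 0]
    - [255, 0, 0, 0, 0]
    - [255, 0, 0, 0, 0]
    - [255, 0, 0, 0, 0]
    - [255, 0, 0, 0, 0]
  newtons: 60

```text
time_s: 19.97
position: [451.8, 30.1, 56.1]
ee_rot: [0.002, 0.0, 1.0, -0.0]
force: [-1.3, -1.7, 6.7]
width: 0.569
gripper_force: 61.1
```

Emit:
carry_out:
  moves:
    - [255, 0, 0, 0, 0]
    - [255, 0, 0, 0, 0]

```text
time_s: 20.13
position: [451.8, 30.0, 56.1]
ee_rot: [0.002, 0.0, 1.0, -0.0]
force: [-0.3, -0.9, 6.5]
width: 0.571
gripper_force: 61.1
```

```bash
python3 - <<'E'
from chk import *
st()
E
```

```text
[451.8  30.   56.1] yaw -0.05 [-0.3 -0.9  6.5] 20.13 0.571
```

Emit:
carry_out:
  moves:
    - [255, 0, 0, 8, 0]
    - [255, 0, 0, 12, 0]
    - [255, 0, 0, 15, 0]
    - [255, 0, 0, 25, 0]
    - [255, 0, 0, 26, 0]
    - [255, 1, 20, 0, 0]
    - [255, 2, 36, 0, 0]
    - [255, 2, 38, 0, 0]
    - [255, 2, 38, 0, 0]
    - [255, 2, 38, 0, 0]

```text
time_s: 20.97
position: [459.2, 201.7, 141.3]
ee_rot: [0.0, 0.0, 1.0, -0.0]
force: [1.2, 0.0, -5.8]
width: 0.573
gripper_force: 63.5
```

Emit:
carry_out:
  moves:
    - [255, 2, 38, 0, 0]
    - [255, 2, 38, 0, 0]
    - [255, 0, 28, 0, 0]
    - [255, 0, 15, 0, 0]
    - [255, 0, 0, 0, 0]
    - [255, 0, 0, 0, 0]
    - [255, 0, 0, 0, 0]

```text
time_s: 21.55
position: [463.4, 318.0, 140.5]
ee_rot: [-0.0, 0.0, 1.0, -0.001]
force: [0.6, 0.1, -5.3]
width: 0.566
gripper_force: 63.7
```

```bash
python3 - <<'E'
from chk import *
c=vision.capture("wrist"); d=vision.capture("side"); o=st(); pickle.dump((c,d),open("w11.pkl","wb"))
zb=o["position"][2]-42
for nm,k in(("w",c),("s",d)):
    g=cv2.cvtColor(k["img"],cv2.COLOR_BGR2HSV)
    m=(((g[...,0]>165)|(g[...,0]<5))&(g[...,1]>25)&(g[...,1]<120)).astype(np.uint8)
    u,v=[int(t) for t in proj(k,(463,320,5))]; r=75 if nm=="w" else 25
    q=np.zeros_like(m); q[max(v-r,0):v+r,u-r:u+r]=m[max(v-r,0):v+r,u-r:u+r]
    ys,xs=np.where(cv2.morphologyEx(q,cv2.MORPH_OPEN,np.ones((3,3)))); print(nm,(u,v),len(xs))
    P=np.array([onz(k,x,y,5)[:2] for x,y in zip(xs,ys)]); print("coaster extents",P.min(0),P.max(0))
print("pred jar near bottom edge px",proj(c,(o["position"][0]-25.5,o["position"][1],zb)))
u=279; g=cv2.cvtColor(c["img"],cv2.COLOR_BGR2HSV)
print([(y,g[y,u].tolist()) for y in range(185,232,3)])
E
```

```text
[463.8 317.7 140.4] yaw -0.1 [ 0.4  0.  -5.7] 21.65 0.567
w (280, 201) 4871
coaster extents [417.9849315  274.26576452] [486.7101666  363.25872173]
s (296, 278) 497
coaster extents [419.88717116 276.09974354] [502.03716768 361.48652644]
pred jar near bottom edge px (np.float64(277.4427984653938), np.float64(203.0032501720201))
[(185, [3, 79, 146]), (188, [4, 74, 142]), (191, [1, 77, 139]), (194, [2, 71, 143]), (197, [3, 78, 144]), (200, [1, 75, 142]), (203, [14, 28, 101]), (206, [32, 19, 178]), (209, [45, 11, 92]), (212, [34, 22, 93]), (215, [26, 21, 97]), (218, [42, 13, 96]), (221, [25, 15, 102]), (224, [35, 16, 97]), (227, [40, 16, 97]), (230, [35, 15, 103])]
```

Emit:
carry_out:
  moves:
    - [255, 0, 1, -25, 0]
    - [255, 0, 0, -28, 0]
    - [255, 0, 0, -20, 0]
    - [255, 0, 0, -10, 0]
    - [255, 0, 0, -6, 0]
    - [255, 0, 0, -4, 0]
    - [255, 0, 0, 0, 0]
    - [255, 0, 0, 0, 0]
    - [255, 0, 0, 0, 0]

```text
time_s: 22.4
position: [464.2, 321.1, 48.3]
ee_rot: [0.001, 0.0, 1.0, 0.001]
force: [0.3, -0.9, -4.8]
width: 0.574
gripper_force: 63.7
```

Emit:
carry_out:
  moves:
    - [255, 0, -1, -1, 0]
    - [255, 0, 0, -1, 0]
    - [255, 0, 0, 0, 0]
    - [255, 0, 0, 0, 0]

```text
time_s: 22.73
position: [464.1, 320.3, 47.2]
ee_rot: [0.001, -0.0, 1.0, 0.0]
force: [-3.4, -3.0, 11.0]
width: 0.569
gripper_force: 65.3
```

Contact is firm, so I'll release the jar, rise and check.

Emit:
carry_out:
  moves:
    - [180, 0, 0, 0, 0]
    - [90, 0, 0, 0, 0]
    - [0, 0, 0, 0, 0]
    - [0, 0, 0, 0, 0]
    - [0, 0, 0, 0, 0]
    - [0, 0, 0, 20, 0]
    - [0, 0, 0, 38, 0]
    - [0, 0, 0, 38, 0]
    - [0, 0, 0, 38, 0]
    - [0, 0, 0, 38, 0]

```text
time_s: 23.57
position: [463.2, 319.4, 219.0]
ee_rot: [-0.0, -0.0, 1.0, 0.0]
force: [1.1, -0.2, -0.3]
width: 0.996
gripper_force: 0.0
```

Emit:
carry_out:
  moves:
    - [0, 0, 0, 0, 0]
    - [0, 0, 0, 0, 0]
    - [0, 0, 0, 0, 0]

```text
time_s: 23.82
position: [463.3, 319.0, 216.7]
ee_rot: [-0.0, 0.0, 1.0, -0.0]
force: [0.2, 0.1, -0.9]
width: 1.0
gripper_force: 0.0
```

```bash
python3 - <<'E'
from chk import *
c=vision.capture("wrist"); d=vision.capture("side"); o=st(); pickle.dump((c,d),open("w12.pkl","wb"))
g=cv2.cvtColor(c["img"],cv2.COLOR_BGR2HSV)
u,v=[int(t) for t in proj(c,(464,319.5,102))]; print(u,v)
m=((g[...,1]<45)&(g[...,2]>90)).astype(np.uint8)
n,l,s,q=cv2.connectedComponentsWithStats(m); k=l[v,u]; a=s[k]; print("cap/jar blob",a,onz(c,a[0],v,102).round(1),onz(c,a[0]+a[2],v,102).round(1),"far edge",onz(c,u,a[1]+a[3],102).round(1),"near(body) edge",onz(c,u,a[1],102).round(1))
P=(((g[...,0]>165)|(g[...,0]<5))&(g[...,1]>25)&(g[...,1]<120)).astype(np.uint8); q=np.zeros_like(P); q[v-70:v+60,u-70:u+70]=P[v-70:v+60,u-70:u+70]
ys,xs=np.where(cv2.morphologyEx(q,cv2.MORPH_OPEN,np.ones((3,3)))); W=np.array([onz(c,x,y,5)[:2] for x,y in zip(xs,ys)]); print("coaster",W.min(0),W.max(0))
# compare side view with the initial one: flap, cradle region, mug, stapler
d0=pickle.load(open("c0.pkl","rb"))["side"]
for nm,p in(("flap",(577,33,55)),("pad",(450,30,42)),("stapler",(412,470,20)),("mug",(668,-352,60)),("jar",(463,319,60)),("dispenser_edge",(620,100,66))):
    uu,vv=[int(t) for t in proj(d,p)]; D=cv2.absdiff(d["img"],d0["img"])[vv-10:vv+11,uu-10:uu+11]; print(nm,D.mean().round(1))
fit_=d["img"]; h=cv2.cvtColor(fit_,cv2.COLOR_BGR2HSV)
for nm,lo,hi in(("blue",100,130),("orange",8,16)):
    uu,vv=[int(t) for t in proj(d,(461,-282,38))]; w=h[vv-20:vv+20,uu-25:uu+25]; mm=(w[...,0]>=lo)&(w[...,0]<=hi)&(w[...,1]>190); print(nm,mm.sum())
E
```

```text
[462.7 318.7 215.6] yaw 0.01 [0.5 0.4 0.4] 23.92 1.001
278 209
cap/jar blob [ 253  162   54   71 2862] [463.8 297.9 102. ] [463.8 343.5 102. ] far edge [485.4 319.  102. ] near(body) edge [424.2 319.  102. ]
coaster [417.85153231 274.49628424] [494.31280752 363.2567774 ]
flap 24.2
pad 22.8
stapler 1.6
mug 11.0
jar 29.1
dispenser_edge 33.3
blue 0
orange 35
```

```bash
python3 - <<'E'
from chk import *
d=pickle.load(open("w12.pkl","rb"))[1]; d0=pickle.load(open("c0.pkl","rb"))["side"]; d3=pickle.load(open("w3.pkl","rb"))[0]
for y in(130,100,60,33,0,-40,-70):
    print(y,[[k["img"][tuple(int(round(t)) for t in proj(k,(x,y,z))[::-1])].tolist() for k in(d0,d3,d)] for x,z in((540,45),(577,55),(615,62))])
h=[cv2.cvtColor(k["img"],cv2.COLOR_BGR2HSV) for k in(d0,d3,d)]
for k in h:
    r=k[180:235,270:330]; m=((r[...,0]<5)|(r[...,0]>174))&(r[...,1]>180)&(r[...,2]>100); ys,xs=np.where(m); print("pad red",m.sum(),xs.min()+270,xs.max()+270,ys.min()+180,ys.max()+180)
E
```

```text
130 [[[170, 175, 188], [34, 96, 191], [172, 178, 190]], [[169, 175, 187], [3, 152, 254], [171, 177, 189]], [[168, 174, 186], [155, 183, 206], [172, 178, 190]]]
100 [[[168, 174, 186], [54, 61, 79], [172, 178, 190]], [[112, 117, 129], [1, 151, 254], [115, 120, 132]], [[169, 174, 186], [61, 78, 113], [172, 178, 190]]]
60 [[[98, 103, 114], [61, 70, 86], [171, 176, 189]], [[44, 51, 67], [62, 69, 85], [55, 59, 76]], [[98, 102, 113], [116, 76, 74], [172, 178, 190]]]
33 [[[97, 102, 114], [157, 88, 71], [172, 178, 190]], [[45, 52, 68], [157, 175, 195], [56, 61, 77]], [[97, 102, 112], [141, 84, 72], [172, 178, 189]]]
0 [[[98, 103, 114], [243, 138, 78], [171, 178, 189]], [[44, 50, 66], [244, 137, 78], [56, 62, 76]], [[97, 102, 113], [244, 137, 76], [173, 179, 190]]]
-40 [[[168, 175, 186], [243, 136, 75], [171, 177, 188]], [[54, 60, 74], [154, 177, 190], [56, 62, 76]], [[169, 175, 186], [155, 179, 192], [172, 178, 189]]]
-70 [[[167, 174, 184], [152, 175, 188], [169, 177, 187]], [[167, 175, 186], [151, 173, 186], [170, 178, 189]], [[169, 174, 185], [147, 169, 181], [173, 178, 190]]]
pad red 67 288 312 201 216
pad red 47 288 312 207 221
pad red 78 288 312 201 216
```

```bash
python3 -c "
from plant import ctrl
print(ctrl.finish_job())"
```

```text
the job is handed in; nothing more can be done
None
```

I handed the job in at about 24 s. The blue cassette is seated in the cradle with the orange one squarely on top, the jar is upright within about 2 mm of the coaster's centre, and the flap is shut. The stapler matches its first picture; the mug was not checked directly, because the arm was in front of it in that picture, but the arm never went near it below its rim.

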